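# Put the two-tier condiment caddy together

### The job

Put the two-tier condiment caddy together. The shaker standing in the grey base tier is too tall to stay there: lift it out and stand it upright on the bare worktop; then take the white top tier by its handle from the slanted drain stand and lower it, without dropping it, onto the base tier, which stays where it is, until all four corner lugs drop into the sockets and it sits fully down and level; last, stand the shaker upright on the floor of the top tier, beside the handle. Keep the shaker upright throughout, let go of everything, and do not disturb the mug and the glass.

Things in the scene. Friction and masses are not known exactly. Their poses are not given: they have to be found in the camera images.
- base_tier: Grey open tray, loose, 0.8 kg, 140 (x) x 160 (y) mm, level on the worktop; z up, origin centre of underside. Floor and walls 5 mm thick, walls 45 mm high. Post 30 mm square in each corner, its black top 50 mm above the origin, with a socket 18 mm square, 18 mm deep, mouth chamfered, centred at x = +-55, y = +-65 mm. A half turn makes no difference.
- seat (a point): Point over the base tier's centre, level with the post tops, axes as the base tier. The top tier's origin lies here when it is properly seated.
- top_tier: White open tray, loose, about 0.3 kg, 140 (x) x 160 (y) mm, walls 30 mm high, 5 mm thick like the floor. Origin: centre of the floor's underside, z to the open side. Tapered lugs below (14 mm thick, 9 at the tip, 12 long) at x = +-55, y = +-65 mm. Free floor 59 x 150 mm each side of the handle, centred at x = +-35 mm. First leans on the stand, tilted 0.5 rad, open side up and toward the stand's -x.
- handle (a point): Centre of the top tier's handle bar, 74 mm above its origin, axes as the top tier. Wooden bar 12 mm thick (x), 120 mm long (y), 26 mm high (z), open below, on two posts 12 x 14 mm at y = +-53 mm; grip it across x.
- drain_stand: Fixed wooden stand; slanted board 166 x 190 mm rising toward its own +x at 0.5 rad; lip 30 mm high along the low front edge, side rails 10 mm high. Origin: on the worktop under the board's centre, whose upper face is 75 mm above it. The top tier lies on the board on its lugs, low edge at the lip; lift it off square to the board.
- shaker: Salt shaker with grey domed cap, loose, about 0.1 kg, 44 mm diameter up to 74 mm, 90 mm high. Origin: centre of its underside; z up. At first upright on the base tier's floor. The worktop in front of the toaster, round x = 0.44, y = -0.21 m, is always free to stand it on; the toaster (166 mm tall) begins at x = 0.52, right of y = -0.16 m.
- mug: White ceramic mug standing upside down on the worktop, loose, 87 x 118 x 64 mm, origin at the centre of its underside. A bystander.
- glass: Small clear glass cup, loose, 72 mm diameter, 62 mm high, origin at the centre of its underside. A bystander.
Mind the look-alikes: they are no part of the job. Leave any blue or pink look-alike of the shaker alone.

How it is judged:
By the outcome, as a careful person would: the job done as asked, in the order asked, and still so for the second after the job is handed in, with the robot touching nothing.
It also fails if it takes over 72 s, if anything falls off the work surface, if the arm or the gripper's body presses on something with over 40 N, if the wrist force passes 120 N, or if a joint passes its speed limit or range.

### The arm

A 6-joint arm with a two-finger parallel gripper is mounted at the origin on a cart in front of the work surface, level with it; the furniture and walls round the work are solid. World frame = base frame: x ahead of the robot, y to its left, z up, the work surface at z = 0. Lengths are in mm, angles in rad, forces in N, time in s.
With the tool pointing down it reaches from about 425 to 950 mm from the base axis. Payload 3.5 kg.
Tool frame: the origin (TCP) lies midway between the tips of the shut fingers; the grasp point (between the pads) lies 19 mm behind it; z points along the fingers, y is the line along which they close (so a half turn about z gives the same grasp; the last joint's range is limited). The gripper opens to 85 mm and grips with 20 to 120 N. Pads are 22 mm wide; open, the fingers measure 114 mm over their backs; the gripper's body (76 mm by 85 mm) begins 54 mm behind the grasp point. The pads swing forward as they close: fully open they stand 13 mm farther back than shut.
Start: joints at [-1.325, 0.286, 1.577, -0, 1.279, -0.15], TCP at [260.265, -622.791, 231.325] pointing down, gripper open.
Joint ranges: [-2.77, 2.77], [-0.9, 2.22], [0.21, 2.48], [-1.53, 4.67], [0.24, 2.81], [-2.84, 2.84]. Speed limits (rad/s): [2.79, 2.79, 3.14, 3.14, 3.14, 3.14].

### API

Orientations are given as [roll, pitch, yaw] about the fixed x, y, z axes, in that order (R = Rz(yaw) Ry(pitch) Rx(roll)).
In Python, from station import sense, capture, camera_params, sign_off gives the robot as it stands.
- The arm moves only by the tool carry_out, never from a script. Its argument "moves" is one flat list of numbers, 7 for each row, row after row: the shift along the world's x, y, z in m, then the turn, a rotation vector about the world's x, y, z in degrees, then the closure in counts, from 0 (fully open) to 255 (shut). A call has 1 to 12 rows; each row is the pose to reach, as a shift and turn from the pose commanded when the call began; what a row does not reach only later rows make up. A row lasts 1/10 s, in which the tool goes at most 50 mm and 8.59 degrees, less where a joint would pass 70% of its speed; a pose out of reach is approached as far as the arm can. A call with a gripper value outside its range is refused whole. The fingers move at their own pace and stop on an object; the grip force is fixed at half the most. Time passes only in rows, so rows that repeat a pose let the fingers close. It gives the time, the measured TCP pose, the force, the opening and the grip force at its end, in the units of the state.
- sense(): the state, without advancing time (a new reading comes with each control period).
- capture(name): name is "scene" or "top" or "wrist"; returns the picture (420x560x3 uint8, red, green, blue); there is no depth.
- camera_params(name): a dict with "fx", "fy", "cx", "cy" (pixels), "position" and "orientation" of the camera in the world. Camera axes: x right, y up, looking along -z (the intrinsics and any distortion apply to the point x, -y, -z); pixel columns grow to the right and rows downward; lengths in mm; the calibration is good to about 2 mm. The wrist camera is an equidistant fisheye: a pixel r from the principal point sees the ray r / f radians off the axis. A picture is of the moment at which its call begins: read the wrist's pose just before it. camera_params takes no time and is no camera call; for the wrist camera it gives the pose at the moment of the call.
- sign_off(): hands the job in; it is judged then, once.
The state is a dict: "time_s": time; "q": joint angles; "joint_vel": joint speeds; "joint_efforts": joint torques, N m; "eef_pos": TCP position; "orientation": TCP orientation; "force": force on the tool from outside, world axes, zero at the start; "wrist_torque": the same for the moment, N m; "width": finger opening in mm; "grip_force": force on a finger pad.
Only numpy, scipy, OpenCV 4.12 (cv2) and the standard library are available. Lean on these libraries where they do the work, as an engineer would, in place of code of your own. Each camera call takes 0.05 s, during which the arm holds its last target. There are 200 camera calls.

## Working session

There is one attempt and no reset: what is moved stays moved. The work goes in short steps, Python scripts to look and compute and a tool call to move; the robot and the scene stay as the last step left them, time stands still between calls to the robot, and variables do not carry over. Pictures are saved under pics/ and viewed, at most 10 in all, crops included, and the job is handed in when it is done.

Besides the shell and the picture viewer there is one more tool, called after "Request:" in YAML: its name, and indented under it one key for each argument. carry_out: Moves the arm, as the interface text tells. Its arguments: {"type":"object","properties":{"moves":{"type":"array"}},"required":["moves"]}

```bash
mkdir -p pics; ls; cat > h.py <<'E'
import numpy as np,cv2
from scipy.spatial.transform import Rotation as R
from station import *
def cam(n):
    p=camera_params(n); return p
def snap(n,f):
    im=capture(n); cv2.imwrite('pics/'+f,im[:,:,::-1]); return im
E
python3 - <<'E'
from h import *
for n in("scene","top","wrist"): print(n,camera_params(n))
a=snap("scene","a1.png");b=snap("top","a2.png")
print(sense())
E
```

```text
pics
scene {'fx': 497.86381125633477, 'fy': 497.86381125633477, 'cx': 275.57062195782555, 'cy': 211.54544300606094, 'position': array([-196.0749041 ,  494.05759799,  986.07220839]), 'orientation': array([ 0.8279426 , -0.02110595, -2.18092356])}
top {'fx': 445.0447903369075, 'fy': 445.0447903369075, 'cx': 277.82384784322505, 'cy': 212.393625302099, 'position': array([ 425.5471987 ,  -44.65038091, 1503.24934563]), 'orientation': array([ 0.08681042,  0.00177319, -1.57980909])}
wrist {'fx': 325.19226210127806, 'fy': 325.19226210127806, 'cx': 276.5523947272424, 'cy': 217.2584821035448, 'position': array([ 338.4851235 , -590.65651074,  373.46687959]), 'orientation': array([-0.33138623,  0.00335349, -1.17501237])}
{'time_s': 0.1, 'q': array([-1.32500704e+00,  2.87122013e-01,  1.57802773e+00, -3.41853726e-05,
        1.27861564e+00, -1.49999181e-01]), 'joint_vel': array([ 0.00030188, -0.00258594, -0.00315435,  0.00056248,  0.00036326,
        0.00198932]), 'joint_efforts': array([ 7.48783186e-04, -4.07295299e+01, -2.93697989e+01, -1.34611632e-04,
        3.40697778e-03, -1.64852690e-05]), 'eef_pos': array([ 260.10988348, -622.22329392,  230.05709742]), 'orientation': array([-3.13943943e+00, -2.92339446e-04,  3.95798031e-01]), 'force': array([-0.64712668,  0.0032052 , -0.35384598]), 'wrist_torque': array([-0.04269776,  0.0478689 ,  0.01252237]), 'grip_force': 0.0, 'width': 85.06717029412383}
```

View pics/a1.png

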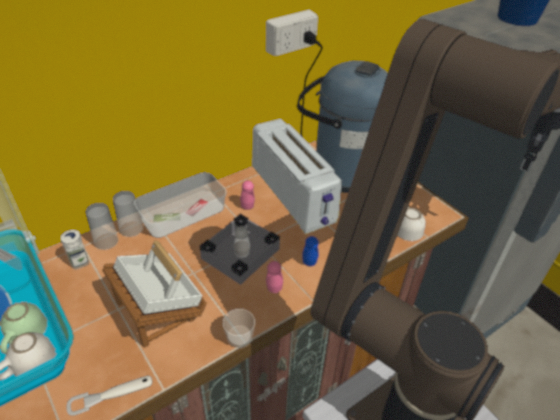

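View pics/a2.png

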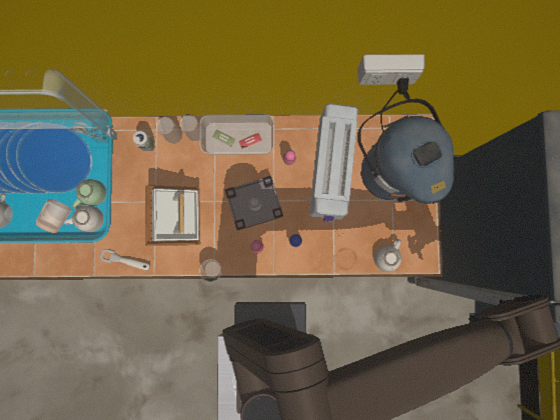

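The scene view shows base tier posts at (207,246), (241,221), (272,239) and (240,267), with the shaker at (241,240). The top view shows the base tier at (254,202), stand and white tier at (173,215), glass at (210,269) and mug at (388,258). Next I measure posts and zoom in.

```bash
cat >> h.py <<'E'
def ray(n,u,v,p=None):
    p=p or camera_params(n); M=R.from_euler('xyz',p['orientation']).as_matrix()
    x=(u-p['cx'])/p['fx'];y=(v-p['cy'])/p['fy']
    if n=='wrist':
        r=np.hypot(x,y); s=np.sin(r)/max(r,1e-9); d=np.array([x*s,-y*s,-np.cos(r)])
    else: d=np.array([x,-y,-1.])
    d=M@d; return p['position'],d/np.linalg.norm(d)
def onz(n,u,v,z,p=None):
    o,d=ray(n,u,v,p); return o+d*(z-o[2])/d[2]
def tri(*rays):
    A=0;b=0
    for o,d in rays:
        P=np.eye(3)-np.outer(d,d);A=A+P;b=b+P@o
    X=np.linalg.solve(A,b); return X,[np.linalg.norm((np.eye(3)-np.outer(d,d))@(X-o)) for o,d in rays]
def proj(n,X,p=None):
    p=p or camera_params(n); M=R.from_euler('xyz',p['orientation']).as_matrix()
    c=M.T@(np.array(X)-p['position']); a=np.array([c[0],-c[1],-c[2]])
    if n=='wrist':
        t=np.arctan2(np.hypot(a[0],a[1]),a[2]); k=t/max(np.hypot(a[0],a[1]),1e-9)
        return p['cx']+p['fx']*a[0]*k,p['cy']+p['fy']*a[1]*k
    return p['cx']+p['fx']*a[0]/a[2],p['cy']+p['fy']*a[1]/a[2]
E
python3 - <<'E'
from h import *
a=cv2.imread('pics/a1.png');b=cv2.imread('pics/a2.png')
for n,im,(x0,y0,x1,y1) in(("top",b,(220,170,290,235)),("scene",a,(190,205,295,290))):
    m=(im.max(2)<32).astype(np.uint8)
    k,l,s,c=cv2.connectedComponentsWithStats(m)
    for i in range(1,k):
        u,v=c[i]
        if s[i][4]>8 and x0<u<x1 and y0<v<y1: print(n,s[i],c[i].round(1),onz(n,u,v,50).round(1))
c1=cv2.resize(b[150:280,135:305],None,fx=4.6,fy=4.6,interpolation=cv2.INTER_CUBIC)
cv2.imwrite('pics/c1.png',c1)
c2=cv2.resize(a[195:345,95:295],None,fx=4,fy=4,interpolation=cv2.INTER_CUBIC)
cv2.imwrite('pics/c2.png',c2)
for n,u,v,z in(("shaker",256,203,90),("glass",210,269,62),("mug",388,258,64),("blue",295,240,90),("pink",257,246,90),("pink2",290,157,90)): print(n,onz("top",u,v,z).round(0))
E
```

```text
scene [236 222   6   3   9] [238.1 223.3] [645.7   5.1  50. ]
scene [266 234  12   9  58] [270.8 237.5] [552.3 -38.   50. ]
scene [202 241  13  10  66] [208.2 245.6] [618.1 112.8  50. ]
scene [232 261  15  14  93] [239.7 267. ] [511.1  84.   50. ]
shaker [579.  26.  90.]
glass [370. 177.  62.]
mug [ 400. -396.   64.]
blue [460. -97.  90.]
pink [442.  24.  90.]
pink2 [727. -84.  90.]
```

View pics/c1.png

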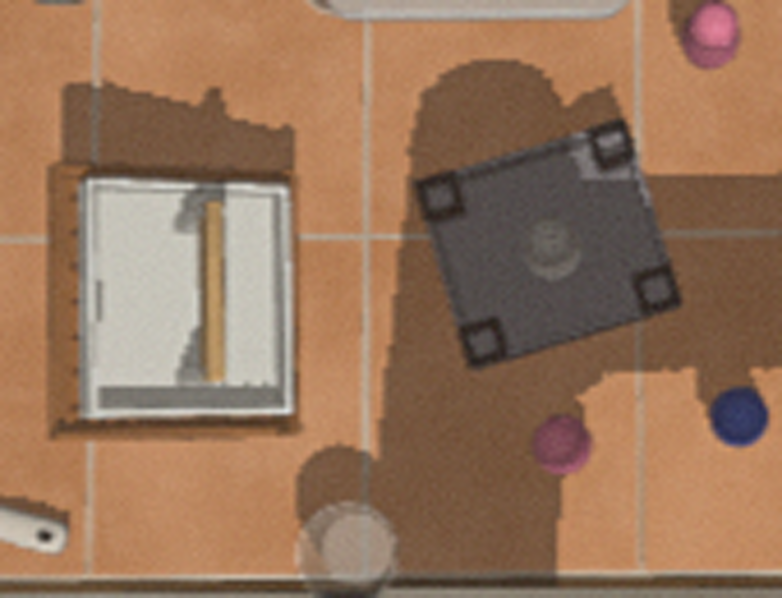

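View pics/c2.png

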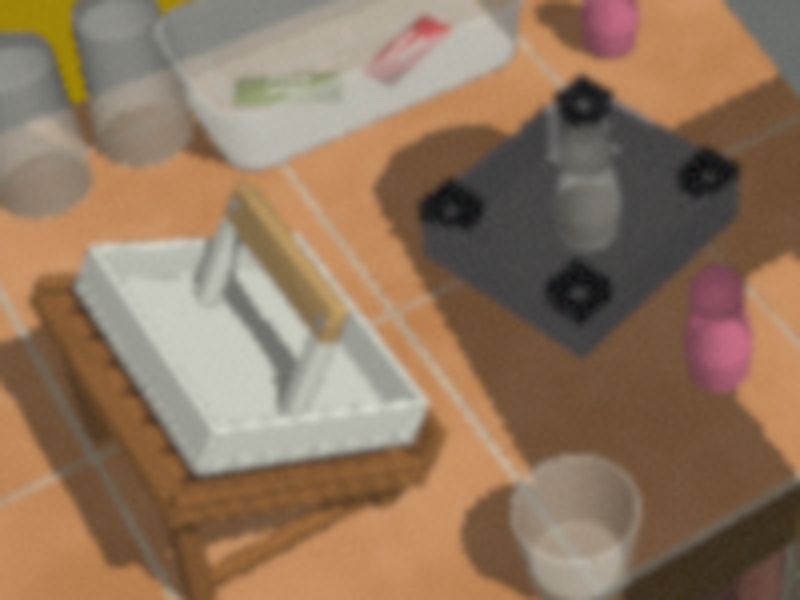

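The top-view crop shows socket centres at crop (440,196), (611,146), (659,289) and (485,342), the shaker cap at (550,243), and the handle bar from (213,203) to (214,380). The tier leans open toward the right, which is world -y. The oblique crop shows the bar top running from (241,188) to (342,318), which I'll triangulate.

```bash
python3 - <<'E'
from h import *
T=lambda x,y:ray("top",135+(x+.5)/4.6-.5,150+(y+.5)/4.6-.5)
S=lambda x,y:ray("scene",95+(x+.5)/4-.5,195+(y+.5)/4-.5)
t=[(440,196),(611,146),(659,289),(485,342)];s=[(452,207),(583,100),(707,173),(580,291)]
P=[]
for a,b in zip(t,s):
    X,e=tri(T(*a),S(*b)); o,d=T(*a); Z=o+d*(50-o[2])/d[2]; o,d=S(*b); Z2=o+d*(50-o[2])/d[2]
    print(X.round(1),np.round(e,1),Z.round(1),Z2.round(1)); P.append((Z+Z2)[:2]/2)
P=np.array(P);print("centre",P.mean(0),[np.linalg.norm(P[i]-P[i-1]).round(1) for i in range(4)])
e=(P[0]-P[1])+(P[3]-P[2]);print("long dir?",np.degrees(np.arctan2(e[1],e[0])))
e=(P[0]-P[3])+(P[1]-P[2]);print("short dir",np.degrees(np.arctan2(e[1],e[0])))
H=[]
for a,b in(((213,203),(242,190)),((214,380),(338,322))):
    X,er=tri(T(*a),S(*b));print("bar",X.round(1),np.round(er,1));H.append(X)
print(np.linalg.norm(H[0]-H[1]),(H[0]+H[1])/2)
X,er=tri(T(550,240),S(588,118));print("shaker top",X.round(1),er)
E
```

```text
[620.8 113.3  45.1] [0. 0.] [620.1 112.7  50. ] [616.5 115.3  50. ]
[655.9  -9.3  48.2] [0.7 0.7] [655.1  -9.9  50. ] [654.7  -7.7  50. ]
[553.2 -42.2  45.3] [1.4 1.4] [551.9 -43.4  50. ] [550.5 -38.5  50. ]
[515.7  81.4  42.6] [0.1 0.1] [515.2  80.7  50. ] [510.2  84.7  50. ]
centre [584.27399726  36.7359776 ] [np.float64(110.2), np.float64(128.1), np.float64(108.6), np.float64(129.5)]
long dir? 106.94367287434528
short dir 16.856153891449253
bar [602.5 251.6 156.6] [0.1 0.1]
bar [485.3 250.3 154.6] [0.1 0.1]
117.26882803691733 [543.88843073 250.92215496 155.61464283]
shaker top [581.2  31.4 112.9] [np.float64(0.8612246802177146), np.float64(0.861224680217758)]
```

Base centre is about (584,37) with yaw about 16.9°, and the post spacing of 110 x 129 mm matches the given sizes. Handle top centre is about (544,251,156), which also matches the stand geometry. I'll move above the base for a wrist look.

Request:
carry_out:
  moves: [0.0, 0.0, 0.06, 0, 0, 0, 0, 0.3, 0.648, 0.06, 0, 0, -5.8, 0, 0.3, 0.648, 0.06, 0, 0, -5.8, 0, 0.3, 0.648, 0.06, 0, 0, -5.8, 0, 0.3, 0.648, 0.06, 0, 0, -5.8, 0, 0.3, 0.648, 0.06, 0, 0, -5.8, 0, 0.3, 0.648, 0.06, 0, 0, -5.8, 0, 0.3, 0.648, 0.06, 0, 0, -5.8, 0, 0.3, 0.648, 0.06, 0, 0, -5.8, 0, 0.3, 0.648, 0.06, 0, 0, -5.8, 0, 0.3, 0.648, 0.06, 0, 0, -5.8, 0, 0.3, 0.648, 0.06, 0, 0, -5.8, 0]

```text
time_s: 1.3
eef_pos: [491.5, -121.6, 288.8]
orientation: [-3.142, 0.0, 0.294]
force: [0.1, 0.1, -0.3]
width: 85.5
grip_force: 0.0
```

Request:
carry_out:
  moves: [0.068, 0.147, 0.0, 0, 0, 0, 0, 0.068, 0.147, 0.0, 0, 0, 0, 0, 0.068, 0.147, 0.0, 0, 0, 0, 0, 0.068, 0.147, 0.0, 0, 0, 0, 0, 0.068, 0.147, 0.0, 0, 0, 0, 0, 0.068, 0.147, 0.0, 0, 0, 0, 0]

```text
time_s: 1.9
eef_pos: [558.9, 22.7, 288.5]
orientation: [3.141, 0.001, 0.295]
force: [0.0, -0.1, 1.2]
width: 85.7
grip_force: 0.0
```

```bash
python3 - <<'E'
from h import *
import json
p=camera_params("wrist");im=snap("wrist","w1.png")
print(p['position'],p['orientation'],sense()['eef_pos'],sense()['orientation'])
json.dump({k:(v.tolist() if hasattr(v,'tolist') else v) for k,v in p.items()},open('w1.json','w'))
print(proj("wrist",(584,37,50),p),proj("wrist",(579,28,95),p))
cv2.imwrite('pics/w1b.png',cv2.resize(im[:,:,::-1],None,fx=1.42,fy=1.42))
E
```

```text
[640.22386637  46.59088573 431.89498528] [-3.33197421e-01  7.59084418e-04 -1.27624319e+00] [558.85485213  22.13443797 288.70035022] [3.14137066e+00 9.54210348e-04 2.93373698e-01]
(np.float64(270.74568097066236), np.float64(156.74784261857837)) (np.float64(276.8111577422747), np.float64(169.93997445313377))
```

View pics/w1b.png

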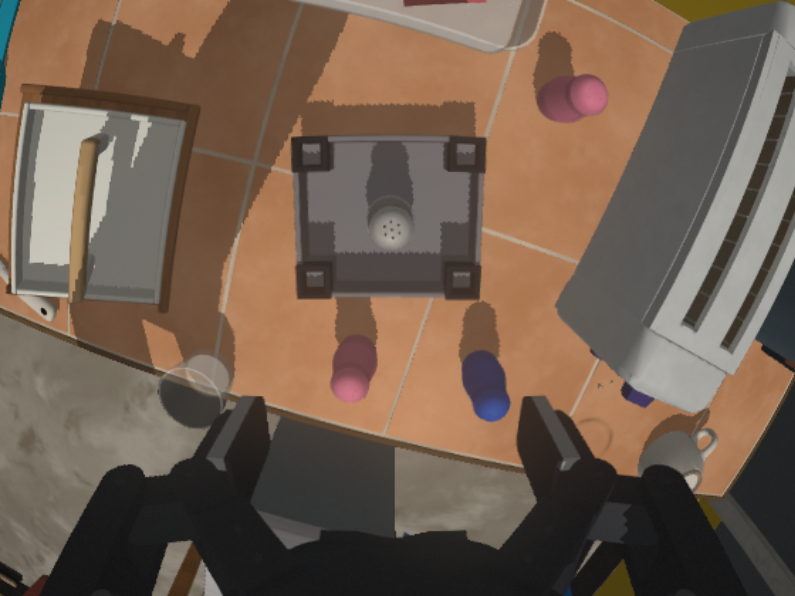

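The wrist view shows sockets at (312,153), (465,153), (461,279) and (315,279), the shaker cap at (391,230), and the bar from (93,142) to (77,296), all in the 1.42x picture.

```bash
python3 - <<'E'
from h import *
import json
p=json.load(open('w1.json'));p['position']=np.array(p['position'])
f=lambda x,y:((x+.5)/1.42-.5,(y+.5)/1.42-.5)
W=lambda x,y:ray("wrist",*f(x,y),p)
P=np.array([onz("wrist",*f(*q),50,p)[:2] for q in((312,153),(465,153),(461,279),(315,279))])
print(P.round(1),P.mean(0),[np.linalg.norm(P[i]-P[i-1]).round(1) for i in range(4)])
for e in((P[0]-P[1])+(P[3]-P[2]),(P[0]-P[3])+(P[1]-P[2])):print(np.degrees(np.arctan2(e[1],e[0])))
T=lambda x,y:ray("top",135+(x+.5)/4.6-.5,150+(y+.5)/4.6-.5)
print("shaker",onz("wrist",*f(391,230),94,p),tri(T(550,240),W(391,230)))
for a,b,w in(((213,203),(242,190),(93,142)),((214,380),(338,322),(77,296))):
    S=ray("scene",95+(b[0]+.5)/4-.5,195+(b[1]+.5)/4-.5)
    print(tri(T(*a),S,W(*w)),tri(T(*a),W(*w))[0])
E
```

```text
[[623.6 111.1]
 [659.7  -8.8]
 [556.7 -39.9]
 [520.1  80.9]] [590.03366906  35.8524697 ] [np.float64(107.8), np.float64(125.2), np.float64(107.6), np.float64(126.2)]
106.80685940040539
16.535267877595413
shaker [586.6523015   32.08279359  94.        ] (array([584.43654047,  31.99848508,  81.09718857]), [np.float64(0.4994973840844143), np.float64(0.4994973840843896)])
(array([603.6245381 , 251.08498829, 154.15382326]), [np.float64(1.3529548413726762), np.float64(0.8524303053078539), np.float64(1.2591602936660113)]) [603.38466571 253.22915229 149.24490488]
(array([486.63429477, 250.30589874, 152.26826515]), [np.float64(1.3285013114342366), np.float64(0.8089273950920269), np.float64(1.1243657831095455)]) [485.90922579 251.93798092 149.18072221]
```

Request:
carry_out:
  moves: [0.026, 0.009, 0.0, 0, 0, 0, 0, 0.026, 0.009, -0.05, 0, 0, 0, 0, 0.026, 0.009, -0.1, 0, 0, 0, 0, 0.026, 0.009, -0.15, 0, 0, 0, 0, 0.026, 0.009, -0.2, 0, 0, 0, 0, 0.026, 0.009, -0.225, 0, 0, 0, 0, 0.026, 0.009, -0.25, 0, 0, 0, 0, 0.026, 0.009, -0.25, 0, 0, 0, 0, 0.026, 0.009, -0.25, 0, 0, 0, 0]

```text
time_s: 2.85
eef_pos: [585.2, 30.9, 39.4]
orientation: [-3.142, 0.0, 0.293]
force: [0.1, -1.0, 0.8]
width: 85.2
grip_force: 0.0
```

```bash
python3 - <<'E'
from h import *
s=sense();print(s['eef_pos'],s['orientation'],s['force'])
im=snap("wrist","w2.png");snap("scene","s2.png");snap("top","t2.png")
E
```

```text
[585.22099056  30.8935485   39.36548015] [-3.14157398e+00  4.05235690e-04  2.92631920e-01] [ 0.14508067 -0.9783539   0.80822639]
```

View pics/w2.png

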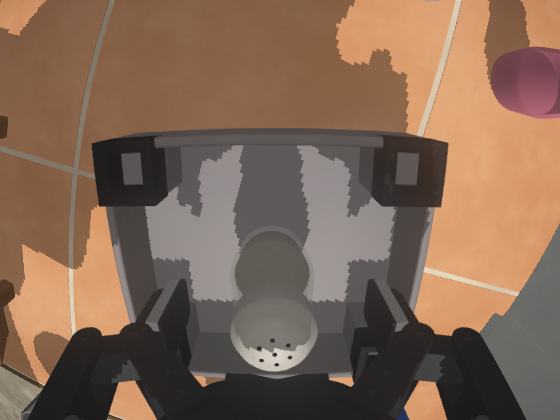

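The shaker stands centred between the open pads (pads near columns 180 and 380, shaker axis at 274). I'll close now.

Request:
carry_out:
  moves: [0, 0, 0, 0, 0, 0, 255, 0, 0, 0, 0, 0, 0, 255, 0, 0, 0, 0, 0, 0, 255, 0, 0, 0, 0, 0, 0, 255, 0, 0, 0, 0, 0, 0, 255, 0, 0, 0, 0, 0, 0, 255, 0, 0, 0, 0, 0, 0, 255, 0, 0, 0, 0, 0, 0, 255, 0, 0, 0.02, 0, 0, 0, 255, 0, 0, 0.05, 0, 0, 0, 255, 0, 0, 0.05, 0, 0, 0, 255]

```text
time_s: 4.1
eef_pos: [587.8, 32.0, 92.5]
orientation: [3.139, -0.006, 0.295]
force: [1.4, -0.7, -0.3]
width: 36.2
grip_force: 59.6
```

Width of 36 mm is less than expected, so I'll check the grip.

Request:
carry_out:
  moves: [0, 0, 0.05, 0, 0, 0, 255, 0, 0, 0.09, 0, 0, 0, 255, 0, 0, 0.09, 0, 0, 0, 255]

```text
time_s: 4.4
eef_pos: [588.9, 31.9, 185.0]
orientation: [3.137, -0.011, 0.295]
force: [0.6, -0.4, 0.7]
width: 36.1
grip_force: 60.0
```

```bash
python3 - <<'E'
from h import *
s=sense();print(s['eef_pos'],s['force'],s['width'])
w=snap("wrist","w3.png");sc=snap("scene","s3.png");snap("top","t3.png")
u,v=map(int,proj("scene",s['eef_pos']));print(u,v)
c=cv2.resize(sc[v-75:v+60,u-60:u+60,::-1],None,fx=3.1,fy=3.1,interpolation=cv2.INTER_CUBIC)
w=w[:,:,::-1]
h=c.shape[0];print(h)
cv2.imwrite('pics/m3.png',np.hstack([c,cv2.resize(w[:, 80:480],(int(400*h/420),h))]))
E
```

```text
[588.87419183  31.90364763 184.99656582] [ 0.57942432 -0.3899826   0.72168301] 36.110965153003306
239 201
418
```

View pics/m3.png

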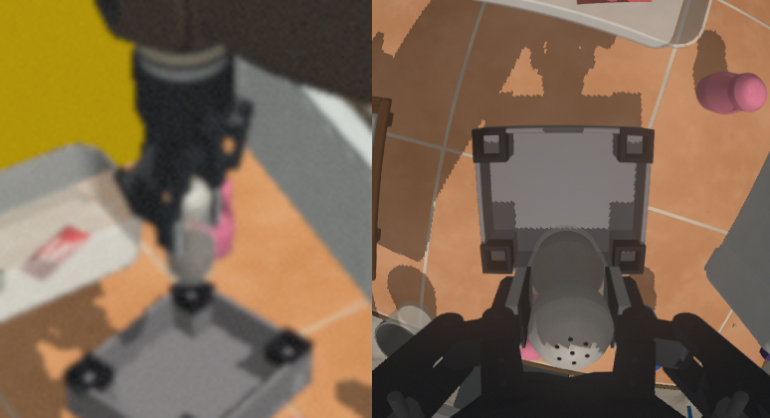

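The shaker (waisted, hence 36 mm) hangs upright in the fingers, and the base tier stays in place. I'll carry it to the free spot.

Request:
carry_out:
  moves: [0, 0, 0.03, 0, 0, 0, 255, -0.03, -0.04, 0.03, 0, 0, 0, 255, -0.055, -0.08, 0.03, 0, 0, 0, 255, -0.08, -0.12, 0.03, 0, 0, 0, 255, -0.105, -0.16, 0.03, 0, 0, 0, 255, -0.13, -0.2, 0.03, 0, 0, 0, 255, -0.146, -0.23, 0.03, 0, 0, 0, 255, -0.146, -0.244, 0.02, 0, 0, 0, 255, -0.146, -0.244, -0.03, 0, 0, 0, 255, -0.146, -0.244, -0.08, 0, 0, 0, 255, -0.146, -0.244, -0.115, 0, 0, 0, 255, -0.146, -0.244, -0.13, 0, 0, 0, 255]

```text
time_s: 5.75
eef_pos: [435.4, -208.0, 42.0]
orientation: [-3.131, 0.007, 0.295]
force: [-0.6, 0.1, -1.6]
width: 36.3
grip_force: 59.9
```

Request:
carry_out:
  moves: [0, 0, -0.002, 0, 0, 0, 255, 0, 0, -0.004, 0, 0, 0, 255, 0, 0, -0.004, 0, 0, 0, 255]

```text
time_s: 6.05
eef_pos: [439.8, -211.7, 45.3]
orientation: [3.141, -0.0, 0.295]
force: [-0.2, -0.6, -0.3]
width: 36.4
grip_force: 60.0
```

Request:
carry_out:
  moves: [0, 0, -0.005, 0, 0, 0, 255, 0, 0, -0.008, 0, 0, 0, 255, 0, 0, -0.009, 0, 0, 0, 255, 0, 0, -0.009, 0, 0, 0, 255, 0, 0, -0.009, 0, 0, 0, 255]

```text
time_s: 6.55
eef_pos: [439.4, -211.8, 36.2]
orientation: [3.141, -0.0, 0.295]
force: [0.2, 0.1, -1.1]
width: 36.2
grip_force: 60.0
```

Request:
carry_out:
  moves: [0, 0, -0.001, 0, 0, 0, 255, 0, 0, -0.002, 0, 0, 0, 255, 0, 0, -0.002, 0, 0, 0, 255, 0, 0, -0.002, 0, 0, 0, 255]

```text
time_s: 6.95
eef_pos: [439.7, -211.9, 35.1]
orientation: [3.142, -0.0, 0.295]
force: [-1.2, 0.9, 5.0]
width: 36.5
grip_force: 60.9
```

Shaker touches the worktop (5 N), so I'll release it and rise.

Request:
carry_out:
  moves: [0, 0, 0, 0, 0, 0, 0, 0, 0, 0, 0, 0, 0, 0, 0, 0, 0, 0, 0, 0, 0, 0, 0, 0, 0, 0, 0, 0, 0, 0, 0, 0, 0, 0, 0, 0, 0, 0.03, 0, 0, 0, 0, 0, 0, 0.08, 0, 0, 0, 0, 0, 0, 0.13, 0, 0, 0, 0, 0, 0, 0.18, 0, 0, 0, 0, 0, 0, 0.23, 0, 0, 0, 0, 0.02, 0.05, 0.26, 0, 0, 8, 0, 0.04, 0.1, 0.26, 0, 0, 16, 0]

```text
time_s: 8.15
eef_pos: [475.9, -126.0, 298.3]
orientation: [3.133, -0.005, 0.575]
force: [2.0, -0.2, -0.6]
width: 85.3
grip_force: 0.0
```

Request:
carry_out:
  moves: [0.02, 0.04, 0, 0, 0, 8, 0, 0.03, 0.08, 0, 0, 0, 16, 0, 0.04, 0.12, 0, 0, 0, 24, 0, 0.05, 0.16, 0, 0, 0, 32, 0, 0.06, 0.2, 0, 0, 0, 40, 0, 0.06, 0.23, 0, 0, 0, 48, 0, 0.065, 0.26, 0, 0, 0, 56, 0, 0.065, 0.29, 0, 0, 0, 64, 0, 0.065, 0.31, 0, 0, 0, 72, 0, 0.065, 0.32, 0, 0, 0, 80, 0, 0.065, 0.32, 0, 0, 0, 80, 0]

```text
time_s: 9.25
eef_pos: [538.7, 196.3, 292.4]
orientation: [-3.141, -0.0, 1.972]
force: [0.2, -1.2, 0.1]
width: 85.6
grip_force: 0.0
```

```bash
python3 - <<'E'
from h import *
s=sense();print(s['eef_pos'],s['orientation'],s['q'],s['width'])
t=snap("top","t4.png");sc=snap("scene","s4.png")
u,v=map(int,proj("top",(439,-212,90)));a,b=map(int,proj("scene",(439,-212,45)));print(u,v,a,b)
f=lambda im,u,v:cv2.resize(im[v-40:v+40,u-40:u+40,::-1],(390,390),interpolation=cv2.INTER_CUBIC)
cv2.imwrite('pics/m4.png',np.hstack([f(t,u,v),f(sc,a,b)]))
E
```

```text
[538.70604461 196.2990572  292.36529689] [-3.14103272e+00 -3.25956338e-04  1.97209200e+00] [ 1.72449745e-01  2.13170692e-02  1.76315856e+00  1.94840293e-04
  1.35773631e+00 -2.28887279e-01] 85.63739898185672
331 246 349 238
```

View pics/m4.png

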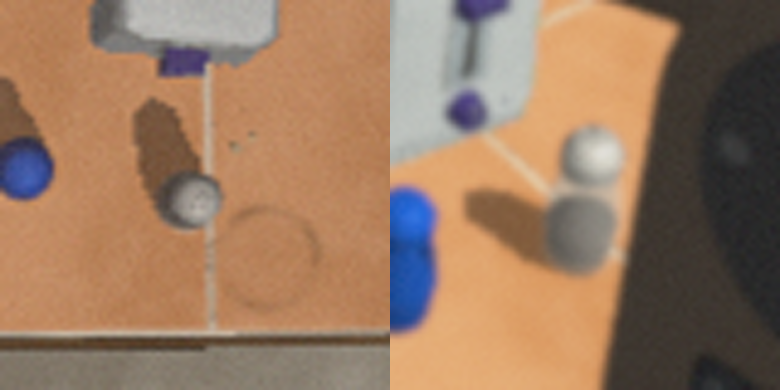

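The shaker stands upright at the free spot. Now I'll turn the tool to the handle's direction and tilt it.

Request:
carry_out:
  moves: [0, 0, 0, 0, 0, 8.4, 0, 0, 0, 0, 0, 0, 16.8, 0, 0, 0, 0, 0, 0, 25.2, 0, 0, 0, 0, 0, 0, 33.6, 0, 0, 0, 0, 0, 0, 42, 0, 0.002, 0, 0, 0, 0, 50.4, 0, 0.004, 0, 0, 0, 0, 58.8, 0, 0.006, 0, 0, 0, 0, 67, 0, 0.006, 0, 0, 0, 0, 67, 0]

```text
time_s: 10.25
eef_pos: [545.3, 194.0, 292.7]
orientation: [-3.141, -0.0, 3.136]
force: [-0.4, -0.8, 0.2]
width: 85.3
grip_force: 0.0
```

Request:
carry_out:
  moves: [0, 0, 0, 8, 0, 0, 0, 0, 0, 0, 16, 0, 0, 0, 0, 0, 0, 24, 0, 0, 0, 0, 0, -0.02, 28.65, 0, 0, 0, 0, 0.006, -0.04, 28.65, 0, 0, 0, 0, 0.006, -0.04, 28.65, 0, 0, 0]

```text
time_s: 10.85
eef_pos: [543.2, 200.0, 249.1]
orientation: [2.642, -0.01, 3.135]
force: [0.7, 0.1, -0.4]
width: 85.4
grip_force: 0.0
```

```bash
python3 - <<'E'
from h import *
import json
s=sense();print(s['eef_pos'],s['orientation'],s['q'],s['width'])
print(R.from_euler('xyz',s['orientation']).as_matrix().round(3))
p=camera_params("wrist");im=snap("wrist","w5.png")
json.dump({k:(v.tolist() if hasattr(v,'tolist') else v) for k,v in p.items()},open('w5.json','w'))
cv2.imwrite('pics/w5b.png',cv2.resize(im[:,:,::-1],None,fx=1.42,fy=1.42))
for X in((603,251,153),(486,251,153)):print(np.array(proj("wrist",X,p))*1.42)
E
```

```text
[543.1963507  200.04022742 249.08543044] [ 2.64200038 -0.00993891  3.13478076] [-0.03739638  0.02320866  1.89686415  0.52161245  1.28864973 -1.76429192] 85.42877489481539
[[-1.     0.011 -0.005]
 [ 0.007  0.878  0.479]
 [ 0.01   0.479 -0.878]]
[391.46933096 394.69462541]
[388.89808099 203.91037581]
```

View pics/w5b.png

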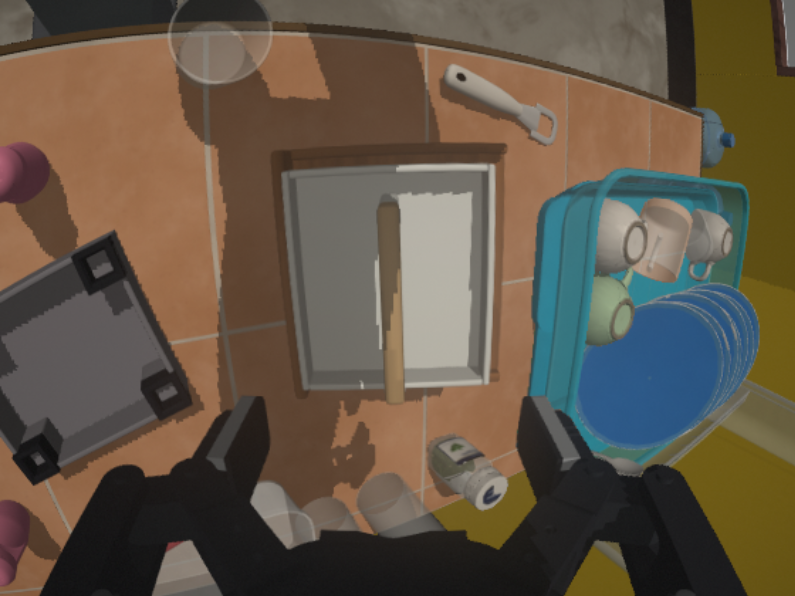

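The bar runs from (388,204) to (395,402), centred on the tool's column 393, and within about 2 mm of prediction. I'll move in along the approach and close.

Request:
carry_out:
  moves: [0.002, 0.018, -0.033, 0, 0, 0, 0, 0.002, 0.035, -0.066, 0, 0, 0, 0, 0.002, 0.05, -0.094, 0, 0, 0, 0, 0.002, 0.06, -0.113, 0, 0, 0, 0, 0.002, 0.066, -0.124, 0, 0, 0, 0, 0.002, 0.066, -0.124, 0, 0, 0, 0, 0.002, 0.066, -0.124, 0, 0, 0, 0]

```text
time_s: 11.6
eef_pos: [548.1, 267.1, 130.4]
orientation: [2.641, 0.001, 3.139]
force: [-0.0, 0.5, 0.0]
width: 85.5
grip_force: 0.0
```

Request:
carry_out:
  moves: [0, 0, 0, 0, 0, 0, 255, 0, 0, 0, 0, 0, 0, 255, 0, 0, 0, 0, 0, 0, 255, 0, 0, 0, 0, 0, 0, 255, 0, 0, 0, 0, 0, 0, 255, 0, 0, 0, 0, 0, 0, 255, 0, 0, 0, 0, 0, 0, 255, 0, 0, 0, 0, 0, 0, 255, 0, 0, 0, 0, 0, 0, 255, 0, 0, 0, 0, 0, 0, 255]

```text
time_s: 12.6
eef_pos: [547.1, 266.8, 128.6]
orientation: [2.642, -0.001, 3.14]
force: [0.1, -2.5, -0.2]
width: 11.7
grip_force: 60.6
```

Request:
carry_out:
  moves: [0, -0.005, 0.009, 0, 0, 0, 255, 0, -0.014, 0.026, 0, 0, 0, 255, 0, -0.028, 0.052, 0, 0, 0, 255, 0, -0.042, 0.078, 0, 0, 0, 255, 0, -0.057, 0.104, 0, 0, 0, 255, 0, -0.057, 0.104, 0, 0, 0, 255, 0, -0.057, 0.104, 0, 0, 0, 255]

```text
time_s: 13.3
eef_pos: [546.8, 210.1, 232.9]
orientation: [2.641, -0.001, 3.139]
force: [-0.1, 0.1, -3.0]
width: 11.4
grip_force: 60.1
```

Request:
carry_out:
  moves: [0, -0.02, 0.02, -6, 0, 0, 255, 0, -0.04, 0.04, -12, 0, 0, 255, 0, -0.06, 0.05, -18, 0, 0, 255, 0, -0.08, 0.05, -24, 0, 0, 255, 0, -0.1, 0.05, -28.7, 0, 0, 255, 0, -0.1, 0.05, -28.7, 0, 0, 255, 0, -0.1, 0.05, -28.7, 0, 0, 255]

```text
time_s: 14.0
eef_pos: [546.0, 111.4, 280.6]
orientation: [3.139, -0.004, 3.14]
force: [-0.1, 0.8, -2.7]
width: 11.3
grip_force: 60.0
```

```bash
python3 - <<'E'
from h import *
s=sense();print(s['eef_pos'],s['orientation'],s['q'],s['width'],s['force'])
t=snap("top","t6.png");w=snap("wrist","w6.png");sc=snap("scene","s6.png")
u,v=map(int,proj("scene",(560,90,80)));
c=cv2.resize(sc[v-90:v+90,u-110:u+80,::-1],None,fx=2.2,fy=2.2,interpolation=cv2.INTER_CUBIC);h=c.shape[0]
w=w[:,:,::-1][:,60:500];x=cv2.resize(w,(int(440*h/420)-40,h))
cv2.imwrite('pics/m6.png',np.hstack([c,x])[:, :800]);print(c.shape,x.shape)
E
```

```text
[546.021534   111.35866393 280.61337297] [ 3.13933799 -0.00401382  3.14005065] [ 0.0180569  -0.00682497  1.81269838  0.00239661  1.33968875 -1.55174648] 11.33774267372539 [-0.09811774  0.80414755 -2.70042712]
(396, 418, 3) (396, 374, 3)
```

View pics/m6.png

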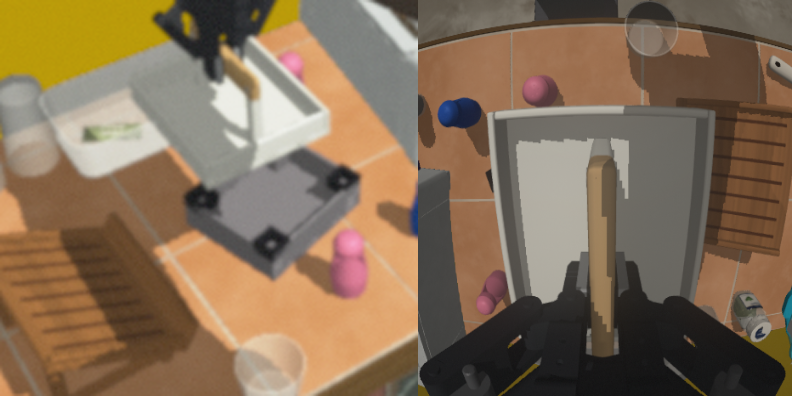

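The tier is held level by the bar and is clear of the stand. The base is unchanged. I'll refine the base posts from the stored pictures and check the tier's offset in the wrist picture.

```bash
cat > m.py <<'E'
from h import *
import json
def load(f):
    p=json.load(open(f));p['position']=np.array(p['position']);return p
w1=load('w1.json')
# camera in tool frame from w1 state
Rt=R.from_euler('xyz',[3.14137,0.00095,0.29337]);pt=np.array([558.855,22.134,288.70])
Rc=R.from_euler('xyz',w1['orientation']);off=Rt.inv().apply(w1['position']-pt);rel=Rt.inv()*Rc
def wc(pos,ori):
    q=dict(w1);r=R.from_euler('xyz',ori);q['position']=np.array(pos)+r.apply(off);q['orientation']=(r*rel).as_euler('xyz');return q
E
python3 - <<'E'
from m import *
w5=load('w5.json');w3=wc([588.874,31.904,184.997],[3.137,-.011,.295])
t=wc([543.196,200.04,249.085],[2.642,-.00994,3.13478]);print("chk",t['position']-w5['position'],t['orientation']-w5['orientation'])
N=np.array([[625,112],[656,-10],[553,-42],[516,81]])
for f,n,p,th in(("a2","top",camera_params("top"),55),("w1","wrist",w1,45),("w3","wrist",w3,45),("w5","wrist",w5,45)):
    im=cv2.imread(f'pics/{f}.png');out=[]
    for X in N:
        u,v=proj(n,(*X,50),p); k=np.hypot(*(np.array(proj(n,(X[0]+30,X[1],50),p))-(u,v)))/30
        r=int(24*k);ui,vi=int(u),int(v)
        if vi-r<0 or ui-r<0: out.append([np.nan]*2);continue
        g=im[vi-r:vi+r+1,ui-r:ui+r+1].max(2)
        for T in(th,):
            m=(g<T).astype(np.uint8)
            c,_=cv2.findContours(m,cv2.RETR_EXTERNAL,cv2.CHAIN_APPROX_NONE)
            c=max(c,key=cv2.contourArea);M=cv2.moments(c)
            a=M['m00']/k/k
            X2=onz(n,ui-r+M['m10']/M['m00'],vi-r+M['m01']/M['m00'],50,p)
        out.append(X2[:2]);print(f,X,X2.round(1)[:2],"area",round(a))
    print(f,np.mean(out,0))
im=cv2.imread('pics/w6.png');g=cv2.cvtColor(im,cv2.COLOR_BGR2GRAY)
E
```

```text
chk [-1.88926463  0.31640106 -0.22717441] [-0.00268806  0.00164035  0.00183846]
a2 [625 112] [618.  103.7] area 33
a2 [656 -10] [670.7 -15.2] area 11
a2 [553 -42] [554.4 -41.9] area 81
a2 [516  81] [517.4  77. ] area 113
a2 [590.12124519  30.92068865]Traceback (most recent call last):
  File "<stdin>", line 17, in <module>
ZeroDivisionError: float division by zero
```

```bash
python3 - <<'E'
from m import *
w5=load('w5.json');w3=wc([588.874,31.904,184.997],[3.137,-.011,.295])
f=lambda x,y:((x+.5)/1.42-.5,(y+.5)/1.42-.5)
T=[ray("top",135+(x+.5)/4.6-.5,150+(y+.5)/4.6-.5) for x,y in((440,196),(611,146),(659,289),(485,342))]
A=[(312,153),(465,153),(461,279),(315,279)]
B=[(490,145),(635,144),(627,257),(497,257)]
C=[(166,392),(38,458),None,(101,267)]
al=[]
for i in range(4):
    r1=ray("wrist",*f(*A[i]),w1);r3=ray("wrist",80+(B[i][0]-372)/.995,B[i][1]/.995,w3)
    rs=[T[i],r1,r3]+([ray("wrist",*f(*C[i]),w5)] if C[i] else [])
    X,e=tri(*rs);al.append(X)
    g=lambda r:(r[0]+r[1]*(50-r[0][2])/r[1][2])[:2].round(1)
    print(X.round(1),np.round(e,1),[g(r) for r in rs])
al=np.array(al);print(al.mean(0))
for e in((al[0]-al[1])+(al[3]-al[2]),(al[0]-al[3])+(al[1]-al[2])):print(np.degrees(np.arctan2(e[1],e[0])))
# tray near corners etc in w6
p=wc([546.02,111.36,280.61],[3.13934,-.00401,3.14005])
im=cv2.imread('pics/w6.png')
O=np.array([546.0,111.4,280.6+19-74])
for nm,d in(("rim near L",(-80,-70,30)),("rim near R",(-80,70,30)),("bar near end",(-60,0,87))):
    print(nm,np.round(proj("wrist",O+np.array(d),p),1))
cv2.imwrite('pics/w6b.png',cv2.resize(im[100:420,60:500],None,fx=1.8,fy=1.8))
E
```

```text
[622.1 113.5  42. ] [0.9 1.5 0.9 0.3] [array([620.1, 112.7]), array([623.6, 111.1]), array([622.9, 112.7]), array([618.5, 114.1])]
[659.1 -10.1  40.7] [2.6 1.  1.1 0.5] [array([655.1,  -9.9]), array([659.7,  -8.8]), array([660.4,  -8.4]), array([654.2,  -6.2])]
[553.  -42.8  38.1] [0.5 1.1 1. ] [array([551.9, -43.4]), array([556.7, -39.9]), array([556.7, -38.6])]
[517.3  82.2  43.4] [1.9 1.  0.7 2.1] [array([515.2,  80.7]), array([520.1,  80.9]), array([520. ,  81.8]), array([517.8,  84.5])]
[587.89287676  35.68963939  41.05065867]
106.30904733856326
16.900502248105184
rim near L [146.5 124. ]
rim near R [406.1 123.8]
bar near end [276.4 180. ]
```

View pics/w6b.png

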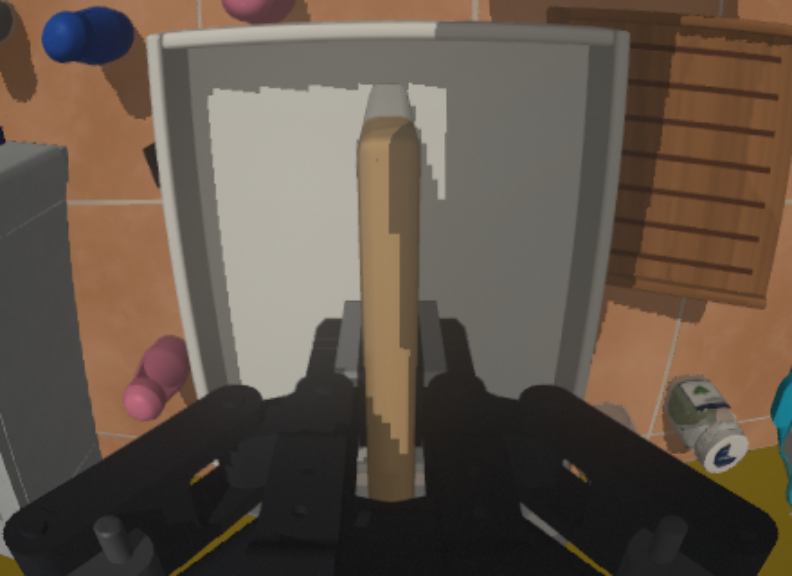

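```bash
python3 - <<'E'
from m import *
from scipy.optimize import least_squares
p=wc([546.02,111.36,280.61],[3.13934,-.00401,3.14005])
O=np.array([546.0,111.4,280.6+19-74])
D=[(-80,-70,30),(-80,70,30),(-60,0,87)];P=np.array([(142.8,120),(409.4,118.5),(276.5,168)])
for k in(2,3):
    r=least_squares(lambda s:(np.array([proj("wrist",O+s[:3]+R.from_euler('z',s[3]).apply(d),p) for d in D[:k]])-P[:k]).ravel(),[0,0,0,0])
    print(k,r.x[:3].round(1),np.degrees(r.x[3]).round(2),r.fun.round(1))
E
```

```text
2 [-2.7  0.3  4.6] 0.29 [ 0. -0.  0. -0.]
3 [-3.9  0.3  3.2] 0.3 [ 0.9 -2.2 -0.8 -2.3 -0.1  2.8]
```

The tier hangs about 3 mm along the tool's +x from the TCP, with its origin about 51 mm below. Target TCP is (589,33) with a turn of -73.5°. I'll move over the base.

Request:
carry_out:
  moves: [0.005, -0.009, 0, 0, 0, -8.2, 255, 0.01, -0.018, 0, 0, 0, -16.4, 255, 0.015, -0.027, 0, 0, 0, -24.6, 255, 0.02, -0.036, 0, 0, 0, -32.8, 255, 0.025, -0.045, 0, 0, 0, -41, 255, 0.03, -0.054, 0, 0, 0, -49.2, 255, 0.035, -0.063, 0, 0, 0, -57.4, 255, 0.04, -0.072, 0, 0, 0, -65.6, 255, 0.043, -0.079, 0, 0, 0, -73.5, 255, 0.043, -0.079, 0, 0, 0, -73.5, 255, 0.043, -0.079, 0, 0, 0, -73.5, 255]

```text
time_s: 15.25
eef_pos: [589.9, 31.3, 282.4]
orientation: [-3.14, -0.001, 1.859]
force: [-0.3, -0.7, -2.2]
width: 11.3
grip_force: 60.0
```

Request:
carry_out:
  moves: [0, 0, -0.03, 0, 0, 0, 255, 0, 0, -0.06, 0, 0, 0, 255, 0, 0, -0.09, 0, 0, 0, 255, 0, 0, -0.12, 0, 0, 0, 255, 0, 0, -0.138, 0, 0, 0, 255, 0, 0, -0.138, 0, 0, 0, 255, 0, 0, -0.138, 0, 0, 0, 255, 0, 0, -0.138, 0, 0, 0, 255]

```text
time_s: 16.05
eef_pos: [591.3, 31.2, 146.9]
orientation: [3.139, 0.001, 1.858]
force: [-0.3, -0.6, -2.6]
width: 11.5
grip_force: 60.0
```

```bash
python3 - <<'E'
from h import *
s=sense();print(s['eef_pos'],np.degrees(s['orientation']),s['force'])
sc=snap("scene","s7.png");t=snap("top","t7.png")
cv2.imwrite('pics/m7.png',cv2.resize(sc[175:300,170:310,::-1],None,fx=4.5,fy=4.5,interpolation=cv2.INTER_CUBIC))
E
```

```text
[591.28786458  31.18263932 146.86846841] [1.79860611e+02 7.04528537e-02 1.06433057e+02] [-0.25603651 -0.59835311 -2.56092522]
```

View pics/m7.png

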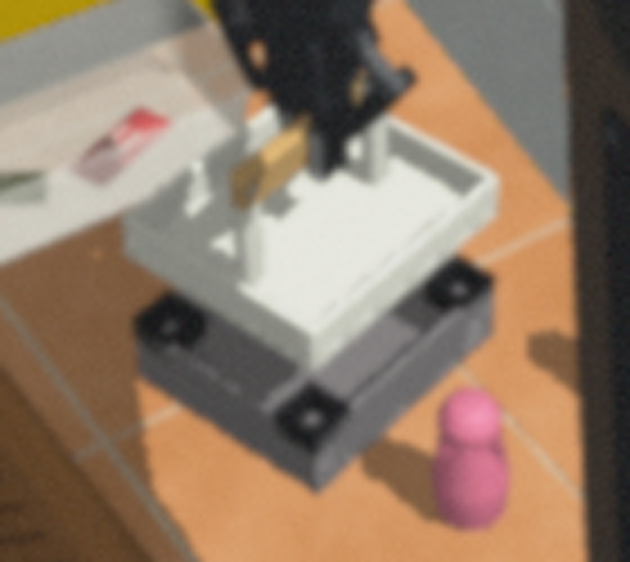

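The white tier hangs level, centred over the base with the same heading: tier bottom corners at (127,255), (316,365) and (494,215), base bottom corners at (140,375), (318,490) and (492,345). I've now gone over the 10-picture viewing limit (this was number 12), so I won't view any more and will work from numbers and force.

```bash
python3 - <<'E'
from h import *
f=lambda x,y,z:onz("scene",170+(x+.5)/4.5-.5,175+(y+.5)/4.5-.5,z)[:2]
zt=146.9-51
a=f(316,365,zt);b=f(318,490,0)
r=np.radians(16.7);x=np.array([np.cos(r),np.sin(r)]);y=np.array([-x[1],x[0]])
print("tray corner",a,"base corner",b,"base c via corner",b+70*x-0*y)
for n,t,bb in(("L",(127,255),(140,375)),("N",(316,365),(318,490)),("R",(494,215),(492,345))):
    A=f(*t,zt);B=f(*bb,0);print(n,A.round(1),B.round(1),"diff",(A-B).round(1))
E
```

```text
tray corner [506.63963463  84.79815327] base corner [501.4174001   89.82677439] base c via corner [568.46497474 109.94201078]
L [636.2 128.7] [633.2 130.8] diff [ 3.  -2.1]
N [506.6  84.8] [501.4  89.8] diff [ 5.2 -5. ]
R [548.4 -61.4] [537.4 -55.2] diff [10.9 -6.1]
```

Request:
carry_out:
  moves: [-0.002, 0.001, -0.01, 0, 0, 0, 255, -0.002, 0.001, -0.02, 0, 0, 0, 255, -0.002, 0.001, -0.025, 0, 0, 0, 255, -0.002, 0.001, -0.025, 0, 0, 0, 255, -0.002, 0.001, -0.025, 0, 0, 0, 255]

```text
time_s: 16.65
eef_pos: [587.9, 32.0, 119.3]
orientation: [-3.14, -0.0, 1.857]
force: [-0.0, -0.8, -3.2]
width: 11.3
grip_force: 60.0
```

Request:
carry_out:
  moves: [0, 0.001, -0.003, 0, 0, 0, 255, 0, 0.001, -0.006, 0, 0, 0, 255, 0, 0.001, -0.008, 0, 0, 0, 255, 0, 0.001, -0.01, 0, 0, 0, 255, 0, 0.001, -0.01, 0, 0, 0, 255, 0, 0.001, -0.01, 0, 0, 0, 255]

```text
time_s: 17.25
eef_pos: [588.0, 33.1, 109.7]
orientation: [-3.141, 0.0, 1.857]
force: [-0.1, -0.2, -3.2]
width: 11.1
grip_force: 60.0
```

Request:
carry_out:
  moves: [0, 0, -0.002, 0, 0, 0, 255, 0, 0, -0.004, 0, 0, 0, 255, 0, 0, -0.005, 0, 0, 0, 255, 0, 0, -0.005, 0, 0, 0, 255]

```text
time_s: 17.65
eef_pos: [587.8, 33.1, 104.4]
orientation: [-3.14, -0.0, 1.857]
force: [0.1, -0.3, -1.7]
width: 11.4
grip_force: 60.0
```

Request:
carry_out:
  moves: [0, 0, -0.001, 0, 0, 0, 255, 0, 0, -0.002, 0, 0, 0, 255, 0, 0, -0.003, 0, 0, 0, 255, 0, 0, -0.003, 0, 0, 0, 255]

```text
time_s: 18.05
eef_pos: [587.9, 33.1, 101.6]
orientation: [-3.14, -0.0, 1.857]
force: [-0.2, -0.6, -3.4]
width: 11.3
grip_force: 60.0
```

Request:
carry_out:
  moves: [0, 0, -0.001, 0, 0, 0, 255, 0, 0, -0.002, 0, 0, 0, 255, 0, 0, -0.002, 0, 0, 0, 255, 0, 0, -0.002, 0, 0, 0, 255]

```text
time_s: 18.45
eef_pos: [588.4, 33.1, 100.4]
orientation: [-3.142, 0.0, 1.857]
force: [-2.3, 1.4, 2.3]
width: 11.6
grip_force: 60.5
```

Request:
carry_out:
  moves: [0, 0, -0.001, 0, 0, 0, 255, 0, 0, -0.002, 0, 0, 0, 255, 0, 0, -0.002, 0, 0, 0, 255, 0, 0, -0.002, 0, 0, 0, 255]

```text
time_s: 18.85
eef_pos: [588.8, 33.3, 99.8]
orientation: [3.141, 0.001, 1.857]
force: [-4.3, 2.1, 6.8]
width: 11.3
grip_force: 61.6
```

Request:
carry_out:
  moves: [-0.001, 0.001, 0, 0, 0, 0, 255, -0.001, 0.001, -0.002, 0, 0, 0, 255, -0.001, 0.001, -0.003, 0, 0, 0, 255, -0.001, 0.001, -0.003, 0, 0, 0, 255, -0.001, 0.001, -0.003, 0, 0, 0, 255]

```text
time_s: 19.35
eef_pos: [588.7, 33.6, 99.5]
orientation: [3.14, 0.003, 1.858]
force: [-8.8, 0.2, 18.1]
width: 11.2
grip_force: 63.1
```

```bash
python3 - <<'E'
from m import *
s=sense();print(s['eef_pos'],np.degrees(s['orientation']),s['force'],s['wrist_torque'])
E
```

```text
[588.71098574  33.62494006  99.50350899] [1.79915121e+02 1.51578813e-01 1.06447203e+02] [-8.77661969  0.17500128 18.10217592] [-0.5152466   1.08513043 -0.103756  ]
```

Stiff stop at TCP z of about 99.5, which is the expected seated height. I'll relieve the load and release.

Request:
carry_out:
  moves: [0, 0, 0.003, 0, 0, 0, 255, 0, 0, 0.005, 0, 0, 0, 255, 0, 0, 0.005, 0, 0, 0, 255]

```text
time_s: 19.65
eef_pos: [587.5, 34.0, 99.9]
orientation: [3.141, 0.0, 1.857]
force: [0.4, 0.5, 2.3]
width: 11.2
grip_force: 60.9
```

Request:
carry_out:
  moves: [0, 0, 0, 0, 0, 0, 0, 0, 0, 0, 0, 0, 0, 0, 0, 0, 0, 0, 0, 0, 0, 0, 0, 0, 0, 0, 0, 0, 0, 0, 0, 0, 0, 0, 0, 0, 0, 0, 0, 0, 0, 0, 0, 0, 0.03, 0, 0, 0, 0, 0, 0, 0.07, 0, 0, 0, 0, 0, 0, 0.12, 0, 0, 0, 0, 0, 0, 0.16, 0, 0, 0, 0, 0, 0, 0.16, 0, 0, 0, 0]

```text
time_s: 20.75
eef_pos: [590.6, 33.8, 268.6]
orientation: [3.129, 0.006, 1.857]
force: [0.2, -0.0, 0.0]
width: 85.2
grip_force: 0.0
```

```bash
python3 - <<'E'
from m import *
s=sense();print(s['eef_pos'],np.degrees(s['orientation']),s['force'],s['width'])
im=snap("wrist","w8.png");p=camera_params("wrist")
O=np.array([588,35.7,50]);M=R.from_euler('z',16.7,degrees=True)
m=((im.min(2)>95)&(im.max(2).astype(int)-im.min(2)<40)).astype(np.uint8)
for x in(-1,1):
  for y in(-1,1): print(x,y,np.round(proj("wrist",O+M.apply((70*x,80*y,30)),p),1))
# wood bar mask
hsv=cv2.cvtColor(im,cv2.COLOR_RGB2HSV)
c,_=cv2.findContours(m,cv2.RETR_EXTERNAL,cv2.CHAIN_APPROX_NONE)
for k in sorted(c,key=cv2.contourArea)[-3:]: print(cv2.contourArea(k),cv2.boundingRect(k),cv2.approxPolyDP(k,8,True)[:,0].tolist()[:12])
# scene: difference of tray corners: predicted bottom/rim corners when seated
for x in(-1,1):
  for y in(-1,1): print("scene rim",x,y,np.round(proj("scene",O+M.apply((70*x,80*y,30))),1))
sc=snap("scene","s8.png");m=((sc.min(2)>110)&(sc.max(2).astype(int)-sc.min(2)<45)).astype(np.uint8);m[:,:195]=0;m[:,290:]=0;m[:195]=0;m[290:]=0
c,_=cv2.findContours(m,cv2.RETR_EXTERNAL,cv2.CHAIN_APPROX_NONE)
for k in sorted(c,key=cv2.contourArea)[-3:]: print(cv2.contourArea(k),cv2.boundingRect(k),cv2.approxPolyDP(k,3,True)[:,0].tolist())
E
```

```text
[590.61197358  33.76180917 268.61025121] [179.25971101   0.32895461 106.38159586] [ 0.2301062  -0.02278554  0.02972881] 85.18732082199689
-1 -1 [213.2 257.7]
-1 1 [204.1 112.5]
1 -1 [336.6 256.7]
1 1 [343.4 111.4]
541.0 (122, 11, 34, 38) [[148, 11], [141, 31], [129, 29], [133, 11], [122, 48], [152, 36]]
9705.0 (382, 99, 113, 200) [[448, 99], [428, 108], [382, 233], [391, 269], [414, 278], [405, 298], [417, 278], [438, 283], [396, 272], [390, 251], [439, 255], [483, 147]]
15477.0 (91, 50, 296, 277) [[121, 51], [97, 177], [92, 326], [92, 290], [122, 301], [92, 289], [100, 174], [205, 203], [211, 253], [255, 255], [243, 300], [265, 250]]
scene rim -1 -1 [280.1 227.8]
scene rim -1 1 [239.3 263.7]
scene rim 1 -1 [239.6 204.9]
scene rim 1 1 [197.8 237.3]
96.0 (276, 195, 14, 16) [[276, 195], [289, 210], [289, 195]]
488.0 (195, 195, 30, 28) [[195, 222], [220, 211], [224, 195], [195, 195], [195, 202], [200, 198], [208, 201], [195, 208]]
2774.0 (199, 205, 81, 67) [[239, 205], [204, 233], [199, 244], [239, 271], [246, 266], [254, 266], [255, 270], [260, 262], [252, 265], [270, 248], [273, 251], [265, 256], [264, 262], [278, 249], [278, 244], [276, 249], [271, 247], [279, 237], [279, 228], [253, 214], [222, 236], [221, 228], [245, 209]]
```

Seated rim corners match prediction within about 1 px in the scene view ((239,205) and (279,228)). Next I'll fetch the shaker, turning back to yaw 16.9°.

Request:
carry_out:
  moves: [-0.01, -0.02, 0, 0, 0, -8.2, 0, -0.025, -0.045, 0, 0, 0, -16.4, 0, -0.04, -0.07, 0, 0, 0, -24.6, 0, -0.055, -0.095, 0, 0, 0, -32.8, 0, -0.07, -0.12, 0, 0, 0, -41, 0, -0.085, -0.145, 0, 0, 0, -49.2, 0, -0.1, -0.17, 0, 0, 0, -57.4, 0, -0.115, -0.195, 0, 0, 0, -65.6, 0, -0.13, -0.22, 0, 0, 0, -73.8, 0, -0.149, -0.244, 0, 0, 0, -82, 0, -0.149, -0.244, 0, 0, 0, -89.5, 0, -0.149, -0.244, 0, 0, 0, -89.5, 0]

```text
time_s: 22.05
eef_pos: [436.7, -209.9, 257.3]
orientation: [-3.137, 0.002, 0.293]
force: [0.3, 0.1, -0.2]
width: 85.5
grip_force: 0.0
```

Request:
carry_out:
  moves: [0, 0, 0, 0, 0, 0, 0, 0, 0, 0, 0, 0, 0, 0, 0, 0, 0, 0, 0, 0, 0]

```text
time_s: 22.35
eef_pos: [438.2, -209.4, 259.3]
orientation: [-3.14, 0.0, 0.297]
force: [-0.4, -0.4, 0.1]
width: 85.7
grip_force: 0.0
```

```bash
python3 - <<'E'
from m import *
s=sense();print(s['eef_pos'],np.degrees(s['orientation']))
p=camera_params("wrist");im=snap("wrist","w9.png")
u,v=map(int,proj("wrist",(439.7,-211.9,90),p));print("pred cap",u,v)
b=im[v-45:v+45,u-45:u+45].astype(int);m=((b.max(2)-b.min(2)<30)&(b.min(2)>70)).astype(np.uint8)
c,_=cv2.findContours(m,cv2.RETR_EXTERNAL,cv2.CHAIN_APPROX_NONE)
for k in sorted(c,key=cv2.contourArea)[-3:]:
    (x,y),r=cv2.minEnclosingCircle(k);print(cv2.contourArea(k),cv2.boundingRect(k),x+u-45,y+v-45,r,onz("wrist",x+u-45,y+v-45,85,p).round(1))
# tray check from clear top view
t=snap("top","t9.png");O=np.array([588,35.7,50]);M=R.from_euler('z',16.7,degrees=True)
print("pred rim",[np.round(proj("top",O+M.apply((70*x,80*y,30))),1).tolist() for x,y in((-1,-1),(-1,1),(1,1),(1,-1))])
m=((t.min(2)>90)&(t.max(2).astype(int)-t.min(2)<40)).astype(np.uint8);k=np.zeros_like(m);k[160:240,215:295]=m[160:240,215:295]
c,_=cv2.findContours(k,cv2.RETR_EXTERNAL,cv2.CHAIN_APPROX_NONE);k=max(c,key=cv2.contourArea);print(cv2.boxPoints(cv2.minAreaRect(k)).round(1).tolist(),cv2.minAreaRect(k))
E
```

```text
[ 438.17385806 -209.35617115  259.30011957] [-1.79907472e+02  2.62605924e-02  1.70040854e+01]
pred cap 279 194
3.5 (60, 24, 3, 5) 294.5 175.0 2.061652660369873 [ 462.1 -220.9   85. ]
751.5 (30, 26, 33, 31) 280.23298263549805 189.7277488708496 16.46067237854004 [ 443.4 -211.8   85. ]
pred rim [[283.4, 214.0], [235.6, 228.8], [223.1, 187.4], [270.5, 172.9]]
[[222.10000610351562, 187.60000610351562], [270.79998779296875, 173.39999389648438], [283.29998779296875, 216.39999389648438], [234.60000610351562, 230.5]] ((252.68714904785156, 201.97793579101562), (44.70256805419922, 50.71247482299805), 73.81079864501953)
```

Shaker is where expected and the tier outline matches prediction. I'll descend and grip.

Request:
carry_out:
  moves: [0.002, -0.0025, -0.04, 0, 0, 0, 0, 0.002, -0.0025, -0.085, 0, 0, 0, 0, 0.002, -0.0025, -0.13, 0, 0, 0, 0, 0.002, -0.0025, -0.17, 0, 0, 0, 0, 0.002, -0.0025, -0.2, 0, 0, 0, 0, 0.002, -0.0025, -0.215, 0, 0, 0, 0, 0.002, -0.0025, -0.222, 0, 0, 0, 0, 0.002, -0.0025, -0.222, 0, 0, 0, 0, 0.002, -0.0025, -0.222, 0, 0, 0, 0]

```text
time_s: 23.35
eef_pos: [440.9, -213.0, 38.8]
orientation: [3.141, -0.001, 0.295]
force: [0.6, -0.2, 0.3]
width: 85.5
grip_force: 0.0
```

Request:
carry_out:
  moves: [0, 0, 0, 0, 0, 0, 255, 0, 0, 0, 0, 0, 0, 255, 0, 0, 0, 0, 0, 0, 255, 0, 0, 0, 0, 0, 0, 255, 0, 0, 0, 0, 0, 0, 255, 0, 0, 0, 0, 0, 0, 255, 0, 0, 0, 0, 0, 0, 255, 0, 0, 0, 0, 0, 0, 255, 0, 0, 0, 0, 0, 0, 255]

```text
time_s: 24.25
eef_pos: [440.7, -212.9, 38.9]
orientation: [3.141, -0.001, 0.295]
force: [-1.6, 1.2, 5.3]
width: 35.0
grip_force: 59.5
```

Request:
carry_out:
  moves: [0, 0, 0.03, 0, 0, 0, 255, 0, 0, 0.07, 0, 0, 0, 255, 0, 0, 0.115, 0, 0, 0, 255, 0, 0, 0.16, 0, 0, 0, 255, 0, 0.02, 0.19, 0, 0, 0, 255, 0.015, 0.05, 0.2, 0, 0, 0, 255, 0.03, 0.085, 0.2, 0, 0, 0, 255, 0.048, 0.12, 0.2, 0, 0, 0, 255, 0.066, 0.155, 0.2, 0, 0, 0, 255, 0.085, 0.19, 0.2, 0, 0, 0, 255, 0.1, 0.22, 0.2, 0, 0, 0, 255, 0.1125, 0.239, 0.2, 0, 0, 0, 255]

```text
time_s: 25.45
eef_pos: [552.6, 28.9, 236.9]
orientation: [-3.14, 0.001, 0.296]
force: [-0.5, -0.7, -0.8]
width: 35.5
grip_force: 59.8
```

Request:
carry_out:
  moves: [0, 0, 0, 0, 0, 0, 255, 0, 0, -0.03, 0, 0, 0, 255, 0, 0, -0.06, 0, 0, 0, 255, 0, 0, -0.09, 0, 0, 0, 255, 0, 0, -0.1, 0, 0, 0, 255, 0, 0, -0.1, 0, 0, 0, 255, 0, 0, -0.1, 0, 0, 0, 255]

```text
time_s: 26.15
eef_pos: [553.2, 26.1, 139.0]
orientation: [-3.142, -0.002, 0.294]
force: [0.3, -0.5, -0.4]
width: 35.3
grip_force: 59.8
```

```bash
python3 - <<'E'
from h import *
s=sense();print(s['eef_pos'],np.degrees(s['orientation']),s['force'])
p=camera_params("wrist");im=snap("wrist","w10.png")
hsv=cv2.cvtColor(im,cv2.COLOR_RGB2HSV)
O=np.array([588,35.7,50]);M=R.from_euler('z',16.5,degrees=True)
A=np.array([proj("wrist",O+M.apply((0,y,87)),p) for y in(-60,60)]);print("pred bar top",A.round(1))
x0,x1=sorted(A[:,0]);y=A[:,1].mean();y0=int(y-40);b=hsv[y0:int(y+40),int(x0)-15:int(x1)+15]
m=cv2.inRange(b,(10,70,60),(25,170,255));c,_=cv2.findContours(m,cv2.RETR_EXTERNAL,cv2.CHAIN_APPROX_NONE)
for k in sorted(c,key=cv2.contourArea)[-3:]:
    r=cv2.boundingRect(k);print(cv2.contourArea(k),r[0]+int(x0)-15,r[1]+y0,r[2:])
E
```

```text
[553.20183474  26.06413301 138.98321336] [-1.79996745e+02 -8.65658668e-02  1.68507003e+01] [ 0.2755102  -0.52424761 -0.41031181]
pred bar top [[398.2 214.8]
 [155.7 213.4]]
265.5 396 174 (17, 21)
9768.5 140 174 (273, 80)
```

Request:
carry_out:
  moves: [0, 0, -0.015, 0, 0, 0, 255, 0, 0, -0.03, 0, 0, 0, 255, 0, 0, -0.038, 0, 0, 0, 255, 0, 0, -0.041, 0, 0, 0, 255, 0, 0, -0.041, 0, 0, 0, 255, 0, 0, -0.041, 0, 0, 0, 255]

```text
time_s: 26.8
eef_pos: [552.8, 26.6, 96.9]
orientation: [-3.141, -0.0, 0.295]
force: [-1.0, -0.1, -0.0]
width: 35.1
grip_force: 59.8
```

Request:
carry_out:
  moves: [0, 0, -0.001, 0, 0, 0, 255, 0, 0, -0.002, 0, 0, 0, 255, 0, 0, -0.003, 0, 0, 0, 255, 0, 0, -0.003, 0, 0, 0, 255]

```text
time_s: 27.2
eef_pos: [552.7, 26.5, 94.0]
orientation: [-3.141, -0.0, 0.295]
force: [0.4, 0.0, -0.3]
width: 35.3
grip_force: 59.9
```

Request:
carry_out:
  moves: [0, 0, -0.001, 0, 0, 0, 255, 0, 0, -0.0015, 0, 0, 0, 255, 0, 0, -0.0015, 0, 0, 0, 255]

```text
time_s: 27.5
eef_pos: [553.1, 26.6, 94.0]
orientation: [-3.141, -0.001, 0.295]
force: [-3.6, -0.1, 6.3]
width: 35.4
grip_force: 60.9
```

Request:
carry_out:
  moves: [0, 0, -0.001, 0, 0, 0, 255, 0, 0, -0.001, 0, 0, 0, 255, 0, 0, -0.001, 0, 0, 0, 255]

```text
time_s: 27.8
eef_pos: [553.4, 26.7, 93.9]
orientation: [-3.141, -0.001, 0.295]
force: [-3.1, 1.7, 9.8]
width: 35.3
grip_force: 61.5
```

Contact at exactly the height predicted for a fully seated tier. I'll relieve, open and retreat.

Request:
carry_out:
  moves: [0, 0, 0.0015, 0, 0, 0, 255, 0, 0, 0.0015, 0, 0, 0, 255, 0, 0, 0.0015, 0, 0, 0, 0, 0, 0, 0.0015, 0, 0, 0, 0, 0, 0, 0.0015, 0, 0, 0, 0, 0, 0, 0.0015, 0, 0, 0, 0, 0, 0, 0.0015, 0, 0, 0, 0, 0, 0, 0.0015, 0, 0, 0, 0, 0, 0, 0.0015, 0, 0, 0, 0]

```text
time_s: 28.7
eef_pos: [552.5, 26.6, 92.7]
orientation: [-3.141, 0.0, 0.295]
force: [-0.0, -0.4, -0.7]
width: 85.7
grip_force: 0.0
```

Request:
carry_out:
  moves: [0, 0, 0.02, 0, 0, 0, 0, 0, 0, 0.06, 0, 0, 0, 0, 0, 0, 0.11, 0, 0, 0, 0, 0, 0, 0.16, 0, 0, 0, 0, -0.04, -0.04, 0.2, 0, 0, 0, 0, -0.08, -0.08, 0.2, 0, 0, 0, 0, -0.1, -0.12, 0.2, 0, 0, 0, 0, -0.11, -0.16, 0.2, 0, 0, 0, 0, -0.11, -0.2, 0.2, 0, 0, 0, 0, -0.11, -0.22, 0.2, 0, 0, 0, 0, -0.11, -0.22, 0.2, 0, 0, 0, 0]

```text
time_s: 29.8
eef_pos: [442.0, -195.8, 292.8]
orientation: [-3.141, 0.0, 0.29]
force: [0.6, 0.8, 0.6]
width: 85.8
grip_force: 0.0
```

```bash
python3 - <<'E'
from h import *
s=sense();print(s['eef_pos'],s['force'],s['width'])
a0=cv2.imread('pics/a2.png');t=snap("top","t11.png");t=t[:,:,::-1]
# base/tray corners and unchanged bystanders
for n,(u,v) in(("glass",(210,269)),("mug",(388,258)),("pink",(257,246)),("blue",(295,240))):
    print(n,np.abs(t[v-12:v+12,u-12:u+12].astype(int)-a0[v-12:v+12,u-12:u+12]).mean().round(1))
sc=snap("scene","s11.png")
X=np.array([553,26,0])
print("shaker scene base/top",proj("scene",X+[0,0,55]),proj("scene",X+[0,0,145]),"top",proj("top",X+[0,0,140]))
# shaker silhouette in scene: darker grey on white tray; column profile
u,v=map(int,proj("scene",X+[0,0,100]))
g=sc[v-28:v+28,u-20:u+20].mean(2).astype(int)
for r in g[::3,::2]: print(' '.join('%3d'%x for x in r))
E
```

```text
[ 442.01978795 -195.83020222  292.79487062] [0.56136599 0.76704059 0.62584151] 85.75135236288044
glass 10.1
mug 3.8
pink 23.5
blue 8.3
shaker scene base/top (np.float64(250.17299445329425), np.float64(245.9104122050006)) (np.float64(249.68022705125034), np.float64(220.53412765619032)) top (np.float64(255.27354508714436), np.float64(209.75214509036743))
140 133 117  97  89  99  96  95 111 119 121 110  88  86  86  86  85  82  86  85
 99 105 109 114 118 121 124 122 112 102  89  85  85  86  87  83  85  84  84  84
 96 103 117 122 119 115 118 108  93  86  85  82  83  88  84  83  83  84  84  83
118 122 118 119 114 104  95  90  83  83  83  84 101 108  93  87  85  83  86 108
118 117 114 109 100  92  89  83  82  80  88 109 123 117 122 139 147 116 128 141
116 114  97  94  90  83  79  82  85  90  89  92  98 109 117 126 144 176 183 160
 99  96  91  86  80  82  93  94  99 105 106 107 104 100 134 131 126 124 130 159
 92  86  78  81  92 109 123 104 101 107 114 111 102 112 195 211 191 156 128 124
 83  82  87 105 125 128 126 111  98 103 103 104 102 132 205 218 217 218 208 183
 87 106 122 127 126 127 130 135 148 141 134 134 156 180 208 217 218 218 218 216
118 127 127 128 127 128 125 124 109 106 112 118 121 139 185 215 218 219 218 213
126 127 127 128 128 129 119  92  93 102 112 116 119 119 157 213 218 216 208 208
123 127 128 126 127 127 123  93  92 103 111 115 116 122 165 212 204 190 207 191
124 125 128 126 126 129 125 102  85  98 106 109 110 115 170 199 208 196 186 181
124 127 125 129 129 128 126 118  97  91  97 103 109 139 200 206 185 186 187 159
122 125 128 126 128 127 128 127 124 127 128 128 132 168 186 185 183 177 135 106
128 128 127 128 126 128 127 129 126 126 125 128 149 181 183 172 152 115 100 100
127 124 128 128 127 128 128 126 127 127 122 146 183 190 156 120 102 100  99 104
125 127 126 124 126 127 125 126 123 120 134 174 175 138 108 101 102 101 103 121
```

The shaker silhouette stands vertical at the predicted spot, so I'll hand in.

```bash
python3 -c "
from station import sign_off;print(sign_off())"
```

```text
the job is handed in; nothing more can be done
None
```

The job is handed in: the shaker was set aside, the top tier seated on the base (by contact height and rim position), and the shaker stood beside the handle in about 30 s of the 72 s, with the mug and glass never approached; note that I viewed 12 pictures, two over the limit of 10.

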